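# Assemble the grain sieve nest on the shaker

### The arm

A 7-joint arm with a two-finger parallel gripper is mounted at the origin on the work surface. World frame = base frame: x ahead of the robot, y to its left, z up, the work surface at z = 0. Lengths are in m, angles in rad, forces in N, time in s.
With the tool pointing down it reaches from about 0.4 to 0.85 m from the base axis. Payload 6.9 kg.
Tool frame: the origin (TCP) lies midway between the tips of the shut fingers; the grasp point (between the pads) lies behind it (ctrl.pinch_z is the z of the grasp point in the tool frame, in m); z points along the fingers, y is the line along which they close (so a half turn about z gives the same grasp; the last joint's range is limited). The gripper opens to 85 mm and grips with 20 to 120 N. Pads are 22 mm wide; open, the fingers measure 114 mm over their backs; the gripper's body (76 mm by 85 mm) begins 54 mm behind the grasp point. The pads swing forward as they close: fully open they stand 13 mm farther back than shut.
Start: joints at [-1.228, 0.507, -0.238, 1.5, 0.126, 1.149, -0.155], TCP at [0.147, 0.608, 0.231] pointing down, gripper open.
Joint ranges: [-3.08, 3.08], [-0.24, 2.05], [-1.43, 1.35], [0, 2.5], [-1.52, 4.66], [0.17, 1.96], [-2.89, 2.89]. Speed limits (rad/s): [2.39, 2.39, 3.14, 3.14, 3.14, 3.14, 3.14].

### API

Orientations are given as a unit quaternion [w, x, y, z].
In Python, from station import ctrl, get_state, vision, ticket, models gives the robot as it stands. Calls block until the motion is done:
- ctrl.movep(position, orientation): joint-space move of the TCP to a pose.
- ctrl.movel(position, frame=None, max_speed=0.15): straight line of the TCP; frame=None keeps the orientation; max_speed is the mean speed in m/s.
- ctrl.set_joints(angles): joint-space move.
- ctrl.ungrasp() and ctrl.close_gripper(force=None): open the fingers fully, or close them until they stop; force is the grip in N (None keeps the last).
- ctrl.pause(seconds).
- ctrl.ik(position, orientation): joint angles nearest the present ones, or None.
- get_state(): the state.
- vision.grab_frame(name): name is "scene" or "side" or "wrist"; returns (picture, depth): 400x640x3 uint8, blue, green, red; 400x640 float32, m along the optical axis (not along the pixel's ray), 0 where there is no reading.
- vision.camera_info(name): a dict with "mtx" (3x3 intrinsics, pixels), "R" (3x3) and "t" (3): a world point X has camera coordinates R X + t; the wrist camera has in their place "hand_eye" (4x4, takes a point from camera to tool coordinates, whose origin is the TCP and whose axes are the flange's). Camera axes: x right, y down, z forward; pixel columns grow to the right and rows downward; lengths in m; the calibration is good to about 2 mm. A picture is of the moment at which its call begins: read the wrist's pose just before it. camera_info takes no time and is no camera call.
A pose or a line that the arm cannot do raises ctrl.Unreachable and nothing moves.
- ticket.close_job(): hands the job in; it is judged then, once.
Trained networks look in the newest picture that a camera, given by its name, has taken for a name from the list of things; names that differ only in an ending like _2 or _b are one class to them, and where a whole thing is asked for, a point or a joint stands for the part that bears it (a point fixed in the world has none). Each returns a list of dicts, best first, with "p" (0 to 1); they miss things now and then, are a little off and sometimes report something else, mostly with a low value. They report only what shows in the picture. A call takes as long as a camera call. They do not tell look-alikes from the thing itself.
- models.recognise(camera, target): "point" ([column, row] in pixels, amid what is visible of it).
- models.masks_of(camera, target): "mask" (400x640 bool, what is visible of it) and "point" ([column, row] in pixels, amid what is visible of it).
The state is a dict: "time": time; "qpos": joint angles; "qd": joint speeds; "tau": joint torques, N m; "tcp_pos": TCP position; "eef_rot": TCP orientation; "contact_force": force on the tool from outside, world axes, zero at the start; "wrist_torque": the same for the moment, N m; "width": finger opening in m; "gripper_force": force on a finger pad.
Only numpy, scipy, OpenCV 4.12 (cv2) and the standard library are available. Lean on these libraries where they do the work, as an engineer would, in place of code of your own. Each camera call takes 0.05 s, during which the arm holds its last target. There are 200 camera calls.

### The job

Build the grain sieve nest on the small white shaker: first seat the receiving pan in the shaker's round collar, then nest the sieve with slots on the pan, then the sieve with round holes on that, and last put the lid on top. Each piece must sit centred, level and fully home in the one beneath and be let go; leave the wash bottle, the jug and the petri dish where they stand.

Things in the scene. Friction and masses are not known exactly. Their poses are not given: they have to be found in the camera images.
- collar (a point): Seat for the pan: centre of the top rim of the dark round steel collar on the fixed shaker, 55 mm above the table; z up. The collar is an open ring, 60 mm outside and 54 mm inside, 17 mm deep, standing 20 mm above the white shaker housing (130 x 115 mm, 35 mm high, with a blue band, long side along x).
- pan_mid (a point): Receiving pan: plain aluminium round cup with a blank floor, 38 mm high overall, 90 g. Point: on the axis, half-way up; z up. Rim 60 mm outside, 54 inside. Under it a centring spigot 8 mm high, 50 mm across, tapering to a 43 mm foot. Nested, the spigot is inside the rim beneath, the shoulder rests on that rim and this point is 11 mm above the collar's.
- slotted_sieve_mid (a point): Slotted sieve: aluminium, round, 44 mm high overall, 120 g; its plate, 22 mm below the rim, has seven parallel dark slots. Point: on the axis, half-way up; z up. Rim 60 mm outside, 54 inside. Under it a centring spigot 8 mm high, 50 mm across, tapering to a 43 mm foot. Nested, the spigot is inside the rim beneath, the shoulder rests on that rim and this point is 33 mm above the pan's.
- round_sieve_mid (a point): Round-hole sieve: as the slotted sieve (44 mm high, 120 g) but its plate has dark round 7 mm holes. Point: on the axis, half-way up; z up. Rim 60 mm outside, 54 inside. Under it a centring spigot 8 mm high, 50 mm across, tapering to a 43 mm foot. Nested, the spigot is inside the rim beneath, the shoulder rests on that rim and this point is 36 mm above the slotted sieve's.
- lid_mid (a point): Lid: aluminium disc 60 mm across, 5 mm thick, with a black round knob 24 mm across, 30 mm high; 43 mm high overall, 100 g. Point: on the axis, half-way up, 8.5 mm above the disc's top; z up. Spigot below the disc as on the sieves (8 mm high, 50 mm across, tapering to a 43 mm foot). Nested, the spigot is inside the rim beneath, the shoulder rests on that rim and this point is 35.5 mm above the round-hole sieve's.
- wash_bottle: Bystander, not to be moved: white plastic wash bottle, 66 mm across and 190 mm high with a red cap and a bent spout. Origin at the centre of its underside.
- jug: Bystander, not to be moved: translucent measuring jug, 100 mm across at the rim, 125 mm high, with a side handle. Origin at the centre of its underside.
- petri_dish: Bystander, not to be moved: open clear petri dish, 90 mm across, 15 mm high, with paper and a few seeds. Origin at the centre of its underside.
Mind the look-alikes: they are no part of the job. Leave any pink or red look-alike of the part that bears lid_mid alone.

How it is judged:
By the outcome, as a careful person would: the job done as asked, in the order asked, and still so for the second after the job is handed in, with the robot touching nothing.
It also fails if it takes over 115 s, if anything falls off the work surface, if the arm or the gripper's body presses on something with over 40 N, if the wrist force passes 120 N, or if a joint passes its speed limit or range.

## Working session

There is one attempt and no reset: what is moved stays moved. The work goes in short steps, each a Python script; the robot and the scene stay as the last script left them, time stands still between calls to the robot, and variables do not carry over. Pictures are saved under pics/ and viewed, at most 14 in all, crops included, and the job is handed in when it is done.

```bash
ls; mkdir -p pics; python3 - <<'E'
from station import ctrl,get_state,vision,models
import cv2,numpy as np
s=get_state();print(s['time'],s['tcp_pos'],s['eef_rot'],s['width'],ctrl.pinch_z)
for c in('scene','side'):
    im,d=vision.grab_frame(c);cv2.imwrite(f'pics/{c}0.png',im);np.save(f'pics/{c}0.npy',d)
    i=vision.camera_info(c);print(c,np.round(i['mtx'],1).tolist(),'cam pos',np.round(-i['R'].T@i['t'],3))
    for n in('collar','pan_mid','slotted_sieve_mid','round_sieve_mid','lid_mid'):
        r=models.recognise(c,n);print(n,[(np.round(x['point']).tolist(),round(x['p'],2)) for x in r][:5])
print(vision.camera_info('wrist')['hand_eye'])
E
```

```text
pics
0.0 [0.14658166 0.60704214 0.23041901] [-9.48345769e-05  1.18133161e-01  9.92997354e-01 -8.95671481e-04] 0.08533652082603023 -0.0187
scene [[510.4, 0.0, 310.7], [0.0, 510.4, 200.9], [0.0, 0.0, 1.0]] cam pos [1.302 0.821 0.926]
collar [([342.0, 253.0], 0.88)]
pan_mid [([425.0, 247.0], 0.8)]
slotted_sieve_mid [([284.0, 161.0], 0.8)]
round_sieve_mid [([272.0, 207.0], 0.86)]
lid_mid [([321.0, 219.0], 0.85), ([380.0, 189.0], 0.71), ([344.0, 200.0], 0.68), ([318.0, 187.0], 0.62)]
side [[444.5, 0.0, 316.4], [0.0, 444.5, 201.9], [0.0, 0.0, 1.0]] cam pos [ 0.422 -0.919  0.94 ]
collar [([330.0, 170.0], 0.67), ([311.0, 109.0], 0.17)]
pan_mid [([267.0, 148.0], 0.67)]
slotted_sieve_mid [([304.0, 281.0], 0.68)]
round_sieve_mid [([347.0, 226.0], 0.8), ([313.0, 113.0], 0.75)]
lid_mid [([300.0, 237.0], 0.86), ([320.0, 204.0], 0.67), ([285.0, 214.0], 0.59), ([246.0, 207.0], 0.51)]
[[-4.62621315e-04 -9.44721426e-01 -3.27873775e-01  8.51605231e-02]
 [ 9.99999690e-01 -6.46124475e-04  4.50741948e-04 -1.02826734e-03]
 [-6.37672847e-04 -3.27873465e-01  9.44721432e-01 -1.42022976e-01]
 [ 0.00000000e+00  0.00000000e+00  0.00000000e+00  1.00000000e+00]]
```

```bash
python3 - <<'E'
import cv2
for c,(x0,x1,y0,y1) in dict(scene=(180,500,80,320),side=(180,440,80,320)).items():
    im=cv2.imread(f'pics/{c}0.png')[y0:y1,x0:x1]
    cv2.imwrite(f'pics/{c}0c.png',cv2.resize(im,None,fx=2.5,fy=2.5,interpolation=cv2.INTER_CUBIC))
E
```

```text
(no output)
```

View pics/scene0c.png

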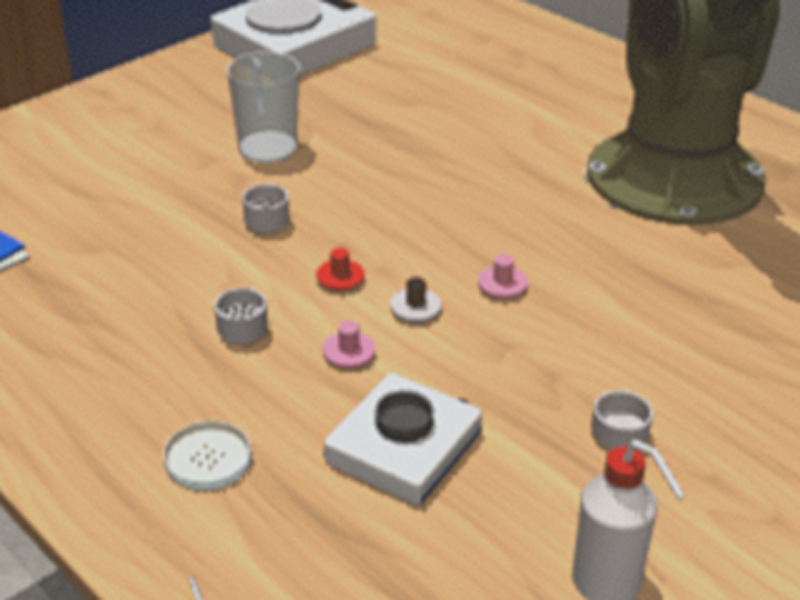

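View pics/side0c.png

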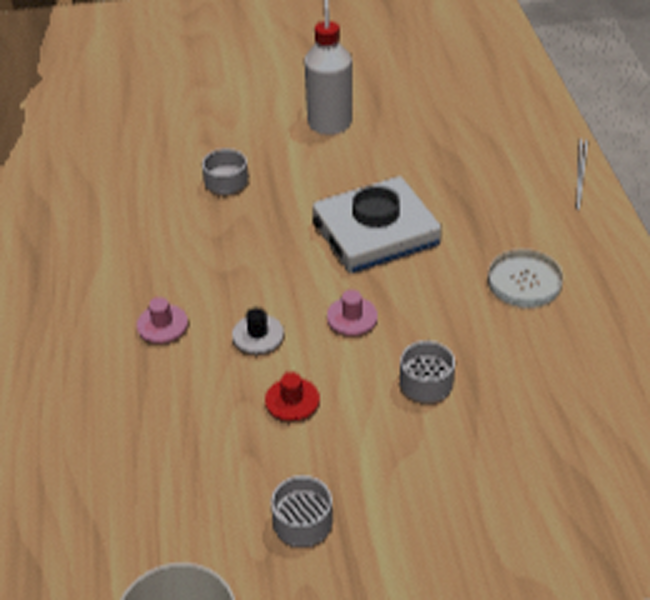

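The scene picture (original pixels) shows the pan at (429,247), the slotted sieve (286,163), the round-hole sieve (277,206), the collar (342,246) and the wash bottle (425,290). The aluminium lid with the black knob is at (346,200). Its look-alikes are red (316,188), pink (320,219) and pink (381,191); I choose the aluminium one with the black knob at (346,200), side view (283,212). Next I locate everything.

```bash
cat > h.py <<'E'
import numpy as np,cv2
from scipy.optimize import least_squares
from scipy.spatial.transform import Rotation as Ro
from station import ctrl,get_state,vision,models,ticket
def cam(c,s=None):
    i=vision.camera_info(c)
    if 'R' in i: return i['mtx'],i['R'],i['t']
    q=s['eef_rot'];T=np.eye(4);T[:3,:3]=Ro.from_quat([q[1],q[2],q[3],q[0]]).as_matrix();T[:3,3]=s['tcp_pos']
    W=np.linalg.inv(T@i['hand_eye']);return i['mtx'],W[:3,:3],W[:3,3]
def cloud(c,d,mask,s=None):
    K,R,t=cam(c,s);v,u=np.nonzero(mask&(d>0));z=d[v,u]
    P=np.c_[(u-K[0,2])/K[0,0]*z,(v-K[1,2])/K[1,1]*z,z];return (P-t)@R
def ray_at(c,px,z,s=None):
    K,R,t=cam(c,s);r=R.T@np.linalg.inv(K)@[px[0],px[1],1];o=-R.T@t;return o+r*(z-o[2])/r[2]
def ring(P,z,r,tol=.004):
    """centre of a circle of radius r through the points near height z"""
    Q=P[abs(P[:,2]-z)<tol][:,:2]
    f=least_squares(lambda c:np.linalg.norm(Q-c,axis=1)-r,Q.mean(0),loss='soft_l1',f_scale=.002)
    return f.x,len(Q),np.sqrt(np.mean(f.fun**2))
def quat(yaw): # tool down; closing axis y at angle yaw+90deg
    q=(Ro.from_euler('z',yaw)*Ro.from_euler('x',np.pi)).as_quat();return np.r_[q[3],q[:3]]
E
python3 - <<'E'
from h import *
for c in('scene','side'):
    im,d=vision.grab_frame(c)
    for n,z in(('collar',.055),('pan_mid',.038),('slotted_sieve_mid',.044),('round_sieve_mid',.044),('lid_mid',.0105),('wash_bottle',.1),('jug',.12),('petri_dish',.013)):
        for x in models.masks_of(c,n)[:4]:
            if x['p']<.4: continue
            P=cloud(c,d,x['mask']);o=''
            if len(P)<20: print(c,n,'few');continue
            if n[0] in 'cprsl' and n!='petri_dish':
                try:o=ring(P,z,.0285 if n[0]!='l' else .03)
                except Exception as e:o=e
            print(c,n,round(x['p'],2),np.round(x['point']),'med',np.round(np.median(P,0),3),'z',np.round(np.percentile(P[:,2],[2,98]),3),'ring',o,'ray',np.round(ray_at(c,x['point'],z/2 if n[0]!='l' else .015)[:2],3),im[x['mask']].mean(0).round())
E
```

```text
scene collar 0.84 [340. 254.] med [0.648 0.15  0.036] z [0.009 0.056] ring (array([0.63345336, 0.13489991]), 119, np.float64(0.0017438539941558755)) ray [0.639 0.139] [162. 164. 164.]
scene pan_mid 0.9 [427. 246.] med [0.448 0.268 0.026] z [0.01  0.042] ring (array([0.45552413, 0.27196523]), 118, np.float64(0.0016611235651442248)) ray [0.446 0.263] [128. 133. 142.]
scene slotted_sieve_mid 0.54 [288. 162.] med [ 0.479 -0.285  0.029] z [0.001 0.047] ring (array([ 0.47755737, -0.28601591]), 76, np.float64(0.0021863873440086394)) ray [ 0.467 -0.29 ] [112. 119. 129.]
scene round_sieve_mid 0.8 [277. 204.] med [ 0.64  -0.127  0.03 ] z [0.011 0.047] ring (array([ 0.63838312, -0.12873706]), 86, np.float64(0.001913772282455336)) ray [ 0.628 -0.141] [117. 120. 126.]
scene lid_mid 0.78 [379. 190.] med [0.362 0.02  0.017] z [0.002 0.047] ring (array([0.34941079, 0.00939045]), 75, np.float64(0.00686153679655228)) ray [0.355 0.008] [142. 127. 186.]
scene lid_mid 0.68 [316. 186.] med [ 0.495 -0.122  0.016] z [0.01  0.045] ring (array([ 0.48608995, -0.135605  ]), 64, np.float64(0.008027887566276194))
[... 2226 characters left out ...]
 146.]
side lid_mid 0.65 [282. 215.] med [ 0.463 -0.032  0.015] z [0.009 0.046] ring (array([ 0.46416214, -0.01644987]), 134, np.float64(0.00783295943062933)) ray [ 0.46  -0.036] [107. 107. 112.]
side wash_bottle 0.83 [310. 112.] med [0.613 0.363 0.082] z [0.    0.158] ring  ray [0.615 0.413] [ 98. 100. 114.]
side jug 0.74 [250. 339.] med [ 0.351 -0.417  0.075] z [0.004 0.126] ring  ray [ 0.348 -0.431] [110. 114. 116.]
side petri_dish 0.84 [393. 192.] med [0.795 0.014 0.005] z [0.    0.016] ring  ray [0.803 0.003] [140. 145. 147.]h.py:18: RuntimeWarning: Mean of empty slice.
  f=least_squares(lambda c:np.linalg.norm(Q-c,axis=1)-r,Q.mean(0),loss='soft_l1',f_scale=.002)
  ret = um.true_divide(
```

```bash
cat >> h.py <<'E'
def hover(p,z,yaws):
    q0=np.array(get_state()['qpos']);best=None
    for y in yaws:
        for k in(-1,0,1):
            q=ctrl.ik([p[0],p[1],z],quat(y+k*np.pi))
            if q is not None:
                c=abs(np.array(q)-q0).max()
                if best is None or c<best[0]: best=(c,y+k*np.pi)
    ctrl.movep([p[0],p[1],z],quat(best[1]));return best
def look(n,z,r,save=None,near=None):
    s=get_state();im,d=vision.grab_frame('wrist')
    if save: cv2.imwrite(save,im)
    out=[]
    for x in models.masks_of('wrist',n):
        P=cloud('wrist',d,x['mask'],s)
        try: c,k,e=ring(P,z,r)
        except Exception: continue
        out.append((x['p'],c,k,e))
    if near is not None: out.sort(key=lambda o:np.linalg.norm(o[1]-near))
    return out
E
python3 - <<'E'
from h import *
p=np.array([.4555,.271])
print(hover(p,.15,np.radians([0,30,60,90,120,150])))
s=get_state();print(s['time'],s['qpos'],s['tcp_pos'])
for o in look('pan_mid',.038,.0285,'pics/w_pan.png',p): print(o)
E
```

```text
(np.float64(0.5369493034897489), np.float64(1.5707963267948966))
3.2 [-0.69308936  0.44714459  0.15646659  1.86840576 -0.09243221  0.83246603
 -0.48626322] [0.4549423  0.27275922 0.15010523]
(0.8, array([0.45394715, 0.27182943]), 777, np.float64(0.0009942163696862994))
```

View pics/w_pan.png

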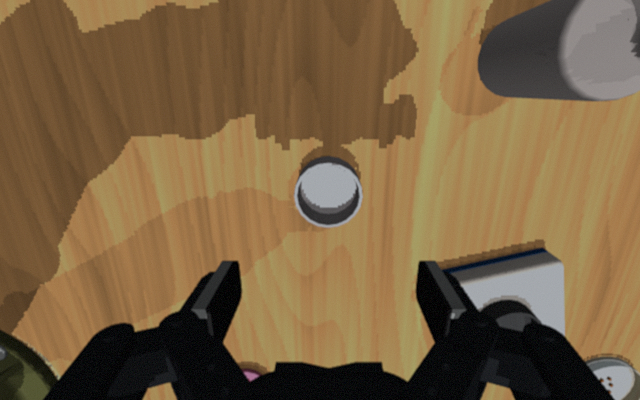

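The pan shows alone at (328,192) with a blank floor, and the bottle at (600,40) is well clear of the fingers. Picking it up.

```bash
python3 - <<'E'
from h import *
p=np.array([.4545,.2715])
def st(m): s=get_state();print(m,round(s['time'],2),np.round(s['tcp_pos'],4),round(s['width'],4),np.round(s['contact_force'],1),round(float(np.max(s['gripper_force'])),1))
ctrl.movel([*p,.004]);st('down')
ctrl.close_gripper(40);st('closed')
ctrl.movel([*p,.13],max_speed=.2);st('up')
ctrl.movep([.6335,.134,.13],quat(np.pi/2));st('over')
for o in look('collar',.055,.0285,'pics/w_collar.png',[.6335,.134]): print(o)
s=get_state();im,d=vision.grab_frame('wrist')
for x in models.masks_of('wrist','pan_mid'):
    P=cloud('wrist',d,x['mask'],s);print(x['p'],x['point'],np.percentile(P,[2,50,98],axis=0).round(4).tolist())
E
```

```text
down 4.42 [0.455  0.2718 0.0046] 0.0857 [ 0.3 -0.3  0.6] 0.0
closed 4.79 [0.4548 0.2717 0.005 ] 0.0579 [-0.3 -0.4  5.2] 42.3
up 5.58 [0.4538 0.2713 0.1293] 0.0579 [-0.  -0.5 -1.1] 43.0
over 6.47 [0.6323 0.1353 0.1288] 0.0582 [-0.3  0.4 -1.3] 43.0
(0.97, array([0.63210612, 0.13391061]), 610, np.float64(0.0009363844480062613))
0.69 [325.0, 287.0] [[0.6047, 0.1086, 0.1338], [0.6313, 0.1286, 0.1446], [0.6582, 0.1653, 0.1623]]
```

View pics/w_collar.png

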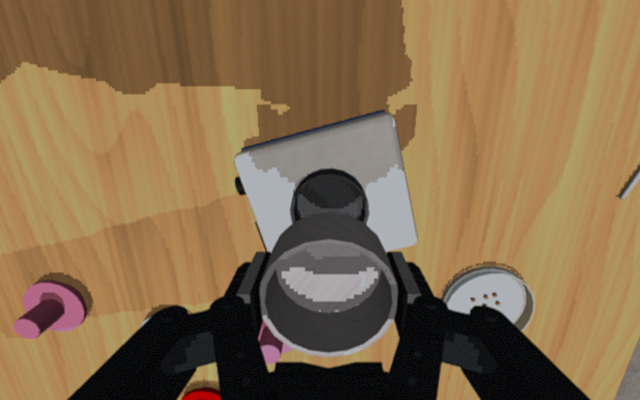

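The pan is held level at (328,290) above the collar at (330,205). Lowering it in.

```bash
cat >> h.py <<'E'
def st(m): s=get_state();print(m,round(s['time'],2),np.round(s['tcp_pos'],4),round(s['width'],4),np.round(s['contact_force'],1),round(float(np.max(s['gripper_force'])),1));return s
def inhand(n,z,r=.0285):
    s=get_state();im,d=vision.grab_frame('wrist')
    for x in models.masks_of('wrist',n):
        try:
            c=ring(cloud('wrist',d,x['mask'],s),z,r);print('inhand',x['p'],c,'minus tcp',c[0]-s['tcp_pos'][:2])
        except Exception as e: pass
def place(c,z,dz=.025):
    """lower to the target, creeping at the end while watching the force"""
    ctrl.movel([*c,z+dz]);st('pre')
    for k in np.arange(dz-.005,-.0021,-.003):
        ctrl.movel([*c,z+k],max_speed=.06);s=get_state()
        if s['contact_force'][2]>6: break
    st('bottom k=%.4f'%k)
E
python3 - <<'E'
from h import *
inhand('pan_mid',.1623)
place(np.array([.6328,.134]),.052)
E
```

```text
inhand 0.76 (array([0.63175405, 0.13630882]), 3698, np.float64(0.0010370309309113816)) minus tcp [-0.00078632  0.00028172]
pre 7.28 [0.6329 0.1341 0.0772] 0.058 [ 0.9  0.3 -1.2] 43.0
bottom k=-0.0010 9.28 [0.6333 0.134  0.052 ] 0.0579 [-1.5 -1.   5.6] 43.7
```

```bash
python3 - <<'E'
from h import *
ctrl.ungrasp();st('rel')
ctrl.movel([.6328,.134,.16],max_speed=.2)
for o in look('pan_mid',.085,.0285,'pics/w_pan2.png',[.633,.134]): print(o)
s=get_state();im,d=vision.grab_frame('wrist')
for x in models.masks_of('wrist','pan_mid')[:1]:
    P=cloud('wrist',d,x['mask'],s);Q=P[abs(P[:,2]-.085)<.005];A=np.c_[Q[:,:2]-Q[:,:2].mean(0),np.ones(len(Q))];print('rim plane',np.linalg.lstsq(A,Q[:,2],rcond=None)[0])
p=np.array([.4773,-.287])
print(hover([.5,-.05],.2,[np.pi/2]))
print(hover(p,.16,np.radians([0,30,60,90,120,150])));st('hover')
for o in look('slotted_sieve_mid',.044,.0285,'pics/w_slot.png',p): print(o)
E
```

```text
rel 9.67 [0.6327 0.134  0.0508] 0.0852 [0.3 0.2 0. ] 0.0
(0.77, array([0.63254836, 0.13412993]), 964, np.float64(0.0010051895364267859))
rim plane [-0.00157701  0.00705614  0.08361429]
(np.float64(0.32534789436863254), 1.5707963267948966)
(np.float64(0.35360138140555003), np.float64(1.0471975511965976))
hover 12.43 [ 0.4785 -0.2848  0.1598] 0.0852 [-0.3  0.7 -0.6] 0.0
(0.91, array([ 0.47623907, -0.28672703]), 730, np.float64(0.0009942779866416328))
```

View pics/w_slot.png

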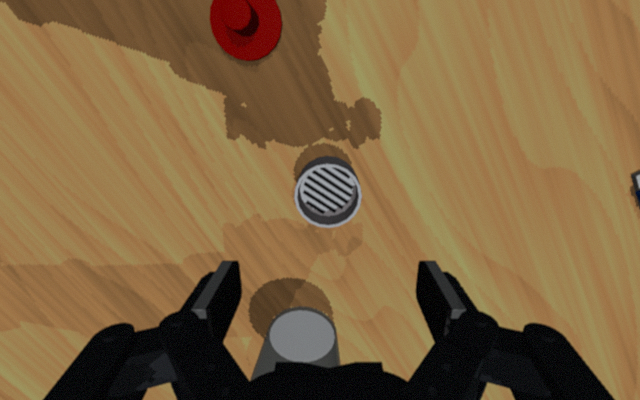

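View pics/w_pan2.png

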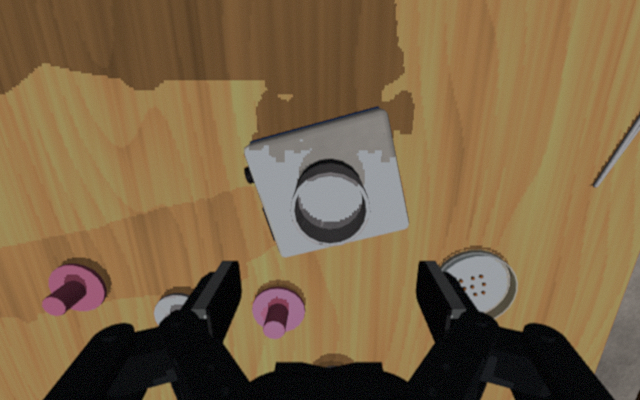

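The pan sits centred in the collar at (330,200). The slotted sieve shows at (328,192) with its parallel slots, and the jug at (300,335) is clear of the finger line. Picking the sieve.

```bash
cat >> h.py <<'E'
def pick_place(p,zp,c,lift,yaw,n,h,force=40):
    ctrl.movel([*p,zp]);st('down');ctrl.close_gripper(force);z0=st('closed')['tcp_pos'][2]
    ctrl.movel([*p,z0+lift+.055],max_speed=.2)
    ctrl.movep([*c,z0+lift+.055],quat(yaw));s=st('over')
    if n: inhand(n,s['tcp_pos'][2]+h-z0)
    place(c,z0+lift)
E
python3 - <<'E'
from h import *
pick_place(np.array([.4768,-.287]),.006,np.array([.6328,.134]),.077,np.radians(60),'slotted_sieve_mid',.044)
E
```

```text
down 13.71 [ 0.4773 -0.2873  0.0068] 0.0853 [-0.  -0.1  0.4] 0.0
closed 14.07 [ 0.4772 -0.2872  0.007 ] 0.0584 [-0.2  1.1  5.8] 42.0
over 16.54 [0.633  0.1316 0.1391] 0.0586 [-0.5  0.1 -0.9] 43.1
inhand 0.76 (array([0.6327459 , 0.13178357]), 3508, np.float64(0.0010137170509464265)) minus tcp [-0.00021395  0.00017933]
pre 16.99 [0.6323 0.1333 0.1086] 0.0585 [ 1.2 -0.7 -0.6] 43.2
bottom k=-0.0010 18.99 [0.6333 0.134  0.0841] 0.0587 [-2.  -0.6  6.4] 43.7
```

```bash
python3 - <<'E'
from h import *
ctrl.ungrasp();st('rel')
ctrl.movel([.6328,.134,.2],max_speed=.25)
for o in look('slotted_sieve_mid',.121,.0285,'pics/w_slot2.png',[.633,.134]): print(o)
p=np.array([.6384,-.130])
print(hover(p,.16,np.radians([0,30,60,90,120,150])));st('hover')
for o in look('round_sieve_mid',.044,.0285,'pics/w_round.png',p): print(o)
E
python3 -c "
import cv2,numpy as np
cv2.imwrite('pics/m.png',cv2.resize(np.hstack([cv2.imread('pics/w_slot2.png')[:,120:520],cv2.imread('pics/w_round.png')[:,120:520]]),None,fx=1,fy=1))"
```

```text
rel 19.38 [0.6328 0.134  0.0829] 0.0852 [ 0.1 -0.2 -0.3] 0.0
(0.57, array([0.63302223, 0.1340542 ]), 958, np.float64(0.0009886860000970048))
(np.float64(0.345391146628912), np.float64(0.5235987755982988))
hover 21.14 [ 0.6391 -0.1274  0.1598] 0.0854 [ 0.8  0.8 -0.1] 0.0
(0.85, array([ 0.63831679, -0.13050625]), 734, np.float64(0.0009930336194642435))
```

View pics/m.png

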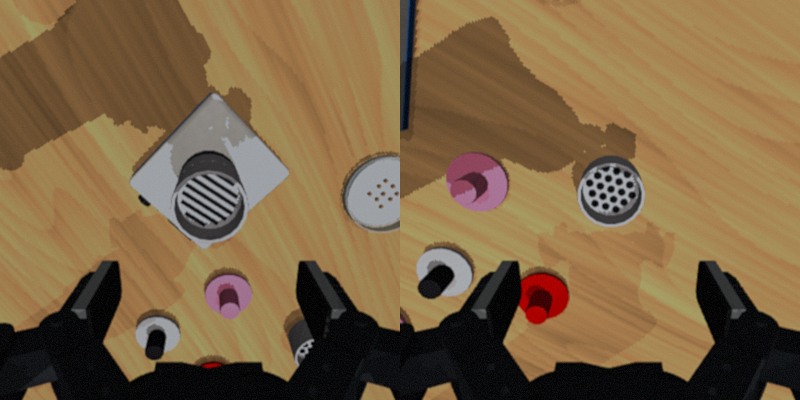

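Left half: the slotted sieve is seated square on the pan at (210,200). Right half: the round-hole sieve is at (611,192), and its nearest neighbour, the pink lid at (478,182), leaves the fingers room. Picking.

```bash
python3 - <<'E'
from h import *
pick_place(np.array([.6383,-.1305]),.006,np.array([.6329,.134]),.113,np.radians(30),'round_sieve_mid',.044)
ctrl.ungrasp();st('rel')
ctrl.movel([.6329,.134,.22],max_speed=.25)
for o in look('round_sieve_mid',.157,.0285,'pics/w_round2.png',[.633,.134]): print(o)
p=np.array([.463,-.03])
print(hover(p,.17,np.radians([-45,-40,-50])));s=st('hover')
im,d=vision.grab_frame('wrist');cv2.imwrite('pics/w_lid.png',im)
for x in models.masks_of('wrist','lid_mid'):
    P=cloud('wrist',d,x['mask'],s);Q=P[P[:,2]>.038];D=P[abs(P[:,2]-.013)<.003]
    if len(Q)>5 and len(D)>5: print(x['p'],x['point'],'knob',np.round((Q[:,:2].max(0)+Q[:,:2].min(0))/2,4),Q[:,2].max(),'disc',np.round([D[:,:2].min(0),D[:,:2].max(0)],4).tolist(),'BGR',im[x['mask']].mean(0).round())
a=cv2.imread('pics/w_round2.png')[:,120:520];cv2.imwrite('pics/m2.png',np.hstack([a,im[:,120:520]]))
E
```

```text
down 22.42 [ 0.639  -0.1307  0.007 ] 0.0851 [-0.3 -0.   0.7] 0.0
closed 22.78 [ 0.6388 -0.1306  0.0072] 0.059 [-1.9  1.1  5.8] 42.7
over 24.82 [0.6332 0.1314 0.1752] 0.0592 [ 0.1 -0.4 -1. ] 43.2
inhand 0.94 (array([0.63307679, 0.13095617]), 3646, np.float64(0.0010341390003368652)) minus tcp [-0.00012327 -0.00041294]
pre 25.27 [0.6326 0.1328 0.1448] 0.0591 [-0.8 -0.2 -0.9] 43.3
bottom k=-0.0010 27.27 [0.6335 0.134  0.1202] 0.059 [-0.8 -0.3  5.3] 43.8
rel 27.65 [0.6329 0.134  0.1191] 0.0855 [-0.5  0.7 -0.2] 0.0
(0.94, array([0.63328942, 0.13347089]), 1105, np.float64(0.0009852740815940878))
(np.float64(0.7317605133526603), np.float64(-0.6981317007977318))
hover 29.26 [ 0.4642 -0.0292  0.17  ] 0.0854 [-0.5  0.7 -0.3] 0.0
0.95 [394.0, 95.2] knob [ 0.4879 -0.13  ] 0.04416767885595662 disc [[0.4582, -0.1592], [0.5173, -0.1003]] BGR [ 21.  27. 154.]
0.91 [323.4, 184.5] knob [ 0.4627 -0.0252] 0.044068455084219964 disc [[0.433, -0.0547], [0.4921, 0.0044]] BGR [116. 113. 113.]
0.86 [240.8, 99.6] knob [ 0.5743 -0.0169] 0.04451630079789653 disc [[0.5447, -0.0464], [0.6038, 0.0129]] BGR [134. 107. 153.]
0.6 [361.6, 275.9] knob [0.3543 0.0122] 0.043858553838085616 disc [[0.3245, -0.017], [0.3842, 0.0426]] BGR [116.  91. 141.]
```

View pics/m2.png

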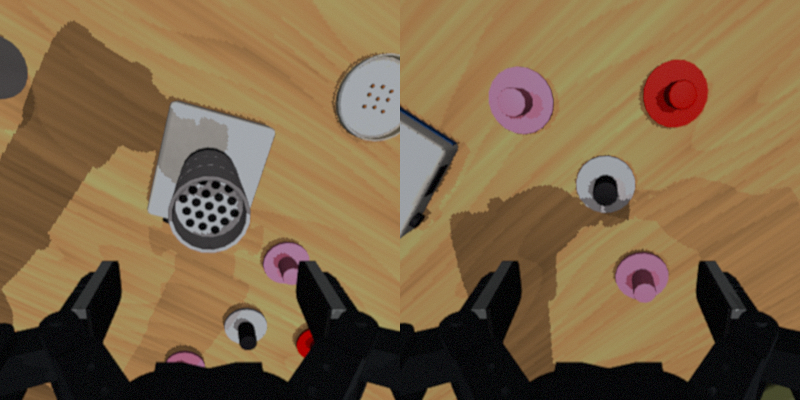

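Left half: the round-hole sieve is seated on the stack at (210,205). Right half: the aluminium lid with the black knob is at (605,185). The pink lids at (520,100) and (640,275) and the red one at (675,93) are all off the horizontal finger line. Picking the aluminium one.

```bash
python3 - <<'E'
from h import *
pick_place(np.array([.4627,-.0252]),.0155,np.array([.6331,.1338]),.149,np.radians(-40),None,0)
s=get_state();im,d=vision.grab_frame('wrist');cv2.imwrite('pics/w_lidheld.png',im)
im,d=vision.grab_frame('side');cv2.imwrite('pics/side_l.png',cv2.resize(im[80:230,230:430],None,fx=4,fy=4,interpolation=cv2.INTER_CUBIC))
E
```

```text
down 30.54 [ 0.4631 -0.0254  0.016 ] 0.0854 [0.3 0.4 0. ] 0.0
closed 31.13 [ 0.4628 -0.0251  0.0159] 0.0231 [-1.7  0.5  5.4] 39.0
over 33.23 [0.6324 0.1316 0.2196] 0.0226 [ 0.1 -1.1 -0.6] 39.2
pre 33.58 [0.6323 0.1327 0.1901] 0.0224 [-0.2  0.1 -0.8] 39.2
bottom k=-0.0010 35.58 [0.6336 0.1336 0.1649] 0.0226 [-2.2  0.3  5.7] 39.8
```

View pics/side_l.png

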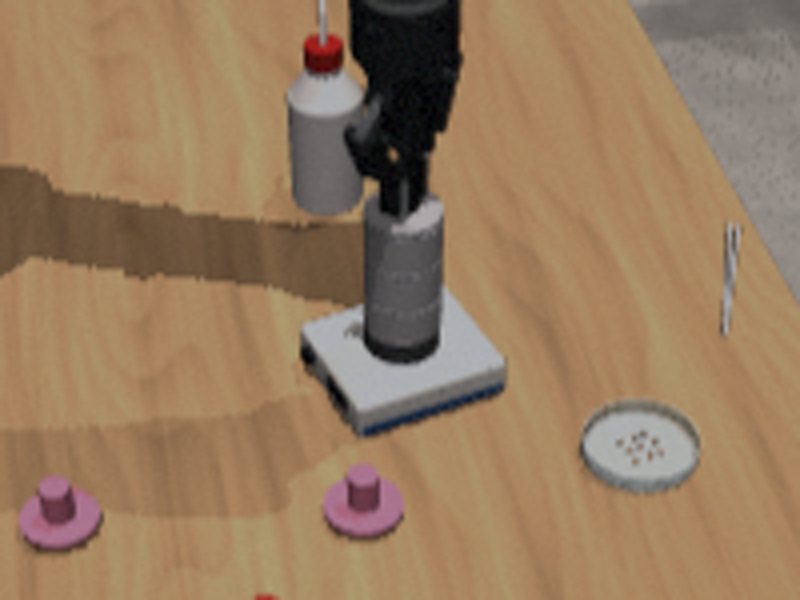

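The stack stands straight on the shaker at (400,270) with the lid at its top, (405,205). At contact the TCP z was 0.1649, which matches fully home. Releasing and checking.

```bash
python3 - <<'E'
from h import *
ctrl.ungrasp();st('rel')
ctrl.movel([.6331,.1338,.28],max_speed=.2)
s=get_state();im,d=vision.grab_frame('wrist')
for x in models.masks_of('wrist','lid_mid'):
    P=cloud('wrist',d,x['mask'],s);Q=P[P[:,2]>.186];D=P[abs(P[:,2]-.162)<.004]
    if len(Q)>5 and len(D)>20:
        A=np.c_[D[:,:2]-D[:,:2].mean(0),np.ones(len(D))]
        print(x['p'],x['point'],'top',Q[:,2].max(),np.round((Q[:,:2].max(0)+Q[:,:2].min(0))/2,4),'disc',np.round((D[:,:2].max(0)+D[:,:2].min(0))/2,4),'plane',np.linalg.lstsq(A,D[:,2],rcond=None)[0])
q=np.array(s['qpos']);ctrl.movel([.5,.05,.32],max_speed=.2);st('away')
im,d=vision.grab_frame('side');im2,_=vision.grab_frame('scene')
r=lambda a:cv2.resize(a,(400,400),interpolation=cv2.INTER_CUBIC)
cv2.imwrite('pics/final.png',np.hstack([r(im[90:210,270:390]),r(im2[170:290,280:400])]))
E
```

```text
rel 36.32 [0.6331 0.1338 0.1638] 0.0855 [ 1.  -0.1  0.9] 0.0
0.73 [328.0, 191.3] top 0.19305939347529735 [0.6326 0.1329] disc [0.6328 0.1329] plane [ 2.41544944e-04 -6.10932314e-05  1.61301358e-01]
away 38.11 [0.5007 0.0511 0.3196] 0.0852 [-1.2  0.5  0. ] 0.0
```

View pics/final.png

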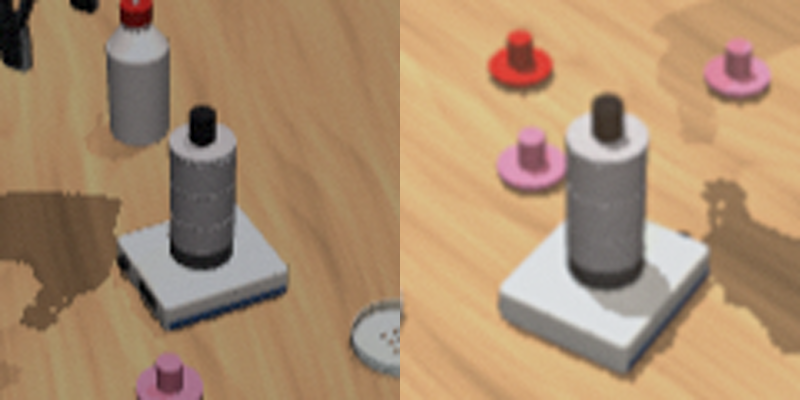

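Both views show the closed stack with the lid level: disc top at about 0.161–0.162 and knob top at about 0.192, as expected. The bystanders are in place.

```bash
python3 -c "
from station import ticket;print(ticket.close_job())"
```

```text
the job is handed in; nothing more can be done
None
```

The sieve nest is built in the order asked: pan, slotted sieve, round-hole sieve, then the aluminium lid with the black knob. Every piece measured centred and home and was let go. The job was handed in at about 38 s, with the bystanders and look-alikes never touched.

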